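# Clear the glass, unlatch the tote gate and hold it wide open

## Task

I need to slide the glass out of the blue tote, but its gate springs shut on me: please hold it open. First move the one glass insert standing loose in front of the gate, in its swing, and set it upright on the flat metal tray with the others; then push the safety catch across by pinching its two plates together, squeeze the two plates of the latch at the gate's free end, and with the latch squeezed swing the gate out past its click. Finish while still holding the gate, steadily, at least 70 degrees open, without knocking over or shifting anything else.

Things in the scene. Friction and masses are not known exactly. Their poses are not given: they have to be found in the camera images.
- tote: Fixed blue tote, 240 wide, 165 deep, 110 high, open top; in its front a grey barred steel gate 145 wide, 111 high. Origin on the bench below the gate's hinge axis. x: into the tote, square to the shut gate, which swings out to -x. The shut gate runs from the hinge along -y. Fixed glass under 80 high inside
- hinge (a point): Point on the gate's vertical hinge axis, 110 mm above the bench, fixed in the tote (axes as the tote's). Metal parts beside it (y -22 to +54) reach 125 mm above the bench, the bolt's keeper beyond the gate's free end (y -145 to -168) 128 mm
- gate (a joint): Gate hinge, rad: 0 shut, grows as it swings out (clockwise from above), stop at 1.65. A spring pulls it shut (0.16 Nm at 0, 0.3 Nm at 1.3). A sprung roller clicks between about 0.15 and 0.65 rad with up to 0.5 Nm more against opening; let go beyond it, the gate falls back and rests ajar at about 0.62
- safety (a joint): Safety catch, a pair of black finger plates on the gate's top rail, m: 0 locked, 0.012 fully pushed (towards the tote). Stiff, about 3 N; it stays where it is pushed. Until pushed about 10 mm its block stands behind the latch bolt, so that the latch cannot be squeezed
- safety_grip (a point): Centre of the safety's two upright plates when pinched together, at grip height (147 mm up, 45 from the hinge axis), on the gate. They are pinched along its x (gate's thickness) from above: fixed plate's outer face at x +14.5; moving plate's at x -26.5 locked, -14.5 pushed. Plates 22 wide, top 18 above this point, 26 free below it. Axes: the gate's (as the tote's while shut)
- latch (a joint): Latch bolt in the gate's top rail, worked by the pair of black finger plates nearer the gate's free end; m: 0 out in the keeper (locked), 0.012 fully squeezed; frees the gate at about 0.009. A spring (3 N at 0, 7 N squeezed) pushes it out when let go, so keep it squeezed until the gate is clear of the keeper (0.12 rad)
- latch_grip (a point): Centre of the latch's two upright plates when squeezed, at grip height (147 mm up, 101.5 from the hinge axis), on the gate. Squeezed along its y (gate's length) from above: fixed plate's outer face at y +13; moving plate's at y -26.5 at rest, -14.5 squeezed. Plates 22 wide, top 18 above this point, 23 free below it. Axes: the gate's, turning with it
- stray: Loose glass insert to be moved: translucent blown glass, a bulb (22 mm wide, its middle 47 mm up) on a stem with a 22 mm round foot, 60 high, standing alone on the bench in front of the gate. Origin: centre of its underside, z up
- tray: Fixed flat aluminium tray, 110 (its x) by 160 (its y), floor 4 mm above the bench, rim 10 mm high and 4 mm thick. Origin: under its centre, on the bench, z up
- tray_free (a point): Point on the tray's floor in the middle of its free part, 35 mm from the tray's centre towards its -y end
- stood_1: Glass insert like the loose one, 55 high, standing on the tray's other end; leave it. Origin at its underside
- stood_2: Glass insert, 56 high, standing on the tray's other end; leave it. Origin at its underside
- beaker: Glass beaker, 74 wide, 87 high, standing on the bench beyond the gate's hinge; leave it. Origin at its underside
- plug_a: Grey silicone dome plug, 24 wide, 22 high, on the bench near the tray; leave it. Origin at its underside

How it is judged:
By the outcome, as a careful person would: the job done as asked, in the order asked, and still so for the second after the job is handed in, while the arm keeps its last pose, push and grip.
It also fails if it takes over 67 s, if anything falls off the work surface, if the arm or the gripper's body presses on something with over 40 N, if the wrist force passes 120 N, or if a joint passes its speed limit or range.

## Robot

A 6-joint arm with a two-finger parallel gripper is mounted at the origin on the work surface; the furniture and walls round the work are solid. World frame = base frame: x ahead of the robot, y to its left, z up, the work surface at z = 0. Lengths are in m, angles in rad, forces in N, time in s.
With the tool pointing down it reaches from about 0.375 to 0.975 m from the base axis. Payload 3.8 kg.
Tool frame: the origin (TCP) lies on the centre line of the jaws, within the pads' length; the fingertips stand 11 mm ahead of it and the grasp point (between the pads) lies 8 mm behind it; z points along the fingers, y is the direction in which the jaws open and shut (so a half turn about z gives the same grasp; the last joint's range is limited). The gripper opens to 88 mm and grips with 3 to 60 N. Pads are 18 mm wide; open, the fingers measure 123 mm over their backs; the gripper's body (75 mm by 187 mm) begins 45 mm behind the grasp point.
Start: joints at [1.28, 0.264, 1.604, -0, 1.274, -0.037], TCP at [0.169, 0.653, 0.25] pointing down, gripper open.
Joint ranges: [-2.63, 2.63], [-0.94, 2.18], [0.31, 2.57], [-1.31, 4.45], [0, 2.66], [-2.55, 2.55]. Speed limits (rad/s): [2.57, 2.57, 3.14, 3.14, 3.14, 3.14].

## Interface

Orientations are given as a rotation vector (axis times angle).
In Python, from cell import * gives the robot as it stands.
- The arm moves only by the tool servo_tool, never from a script. Its argument "deltas" is a list of rows, each a list of 3 entries, a list of its own where there are three numbers: the shift along the tool's x, y, z in mm, then the turn, a rotation vector about the tool's x, y, z in degrees, then the finger opening in mm, from 0 to 88.1. A call has exactly 10 rows; each row is the pose to reach, as a shift and turn from the pose commanded when the call began, along the tool's axes at that moment; what a row does not reach only later rows make up. A row lasts 1/8 s, in which the tool goes at most 62.5 mm and 10.7 degrees, less where a joint would pass 70% of its speed; a pose out of reach is approached as far as the arm can. A call with a gripper value outside its range is refused whole. The fingers move at their own pace and stop on an object; "squeeze" is the grip in N (left out, the last holds). Time passes only in rows, so rows that repeat a pose let the fingers close, or fill a call up. It gives the time, the measured TCP pose, the force and the opening at its end, in the units of the state.
- sense(): the state, without advancing time (a new reading comes with each control period).
- get_image(name): name is "scene" or "top" or "wrist"; returns a dict with "color" (480x640x3 uint8, red, green, blue), "mtx" (3x3 intrinsics, pixels), "pose" (4x4, takes a point from camera to world coordinates); the wrist camera has in their place "mount" (4x4, takes a point from camera to tool coordinates, whose origin is the TCP and whose axes are the flange's). Camera axes: x right, y down, z forward; pixel columns grow to the right and rows downward; lengths in m; the calibration is good to about 2 mm. A picture is of the moment at which its call begins: read the wrist's pose just before it. There is no depth.
- finish_job(): hands the job in, once; it reports no verdict.
The state is a dict: "t": time; "joints": joint angles; "joint_velocities": joint speeds; "tau": joint torques, N m; "position": TCP position; "orientation": TCP orientation; "force": force on the tool from outside, world axes, zero at the start; "ft_torque": the same for the moment, N m; "grip_width": finger opening in m.
Only numpy, scipy, OpenCV 4.12 (cv2) and the standard library are available. Lean on these libraries where they do the work, as an engineer would, in place of code of your own. Each camera call takes 0.05 s, during which the arm holds its last target.

## Working session

There is one attempt and no reset: what is moved stays moved. The work goes in short steps, Python scripts to look and compute and a tool call to move; the robot and the scene stay as the last step left them, time stands still between calls to the robot, and variables do not carry over. Pictures are saved under pics/ and viewed, and the job is handed in when it is done.

Besides the shell and the picture viewer there is one more tool, called after "Call:" as name(argument=value, ...), one argument or row to a line, values as JSON. servo_tool: Moves the arm, as the interface text tells. Its arguments: {"type":"object","properties":{"deltas":{"type":"array"},"squeeze":{"type":"number"}},"required":["deltas"]}

```bash
ls; mkdir -p pics
python3 - <<'E'
from cell import *
import cv2
s=sense(); print({k:(s[k]) for k in('t','joints','position','orientation','grip_width','force')})
for n in("scene","top","wrist"):
    d=get_image(n); cv2.imwrite(f"pics/{n}0.png",d["color"][:,:,::-1])
    print(n,d["mtx"].tolist(),(d["pose"] if "pose" in d else d["mount"]).tolist())
E
```

```text
pics
{'t': 0.0, 'joints': array([ 1.28009899e+00,  2.64755316e-01,  1.60534959e+00, -5.94807411e-06,
        1.27373225e+00, -3.69119198e-02]), 'position': array([0.16928616, 0.6527162 , 0.24839972]), 'orientation': array([-0.39752767, -3.11597491,  0.00347952]), 'grip_width': 0.08813801316471749, 'force': array([ 0.92015425,  0.64853557, -0.55926392])}
scene [[453.51247241496424, 0.0, 317.1981989229417], [0.0, 453.51247241496424, 243.46011711117467], [0.0, 0.0, 1.0]] [[-0.8867567972667321, -0.3101869625248888, 0.3427045823750118, 0.3177876490429292], [-0.46201498379348743, 0.6177187823935816, -0.6363691229376978, 0.7520769918725492], [-0.014301652056721216, -0.7226392974076171, -0.6910773535507253, 0.8121939525652274], [0.0, 0.0, 0.0, 1.0]]
top [[545.3863370882804, 0.0, 312.9696794985163], [0.0, 545.3863370882804, 242.03148969835905], [0.0, 0.0, 1.0]] [[0.008195532001243023, -0.9949881323604873, 0.09965665917040399, 0.5216293805748882], [-0.9999662979908176, -0.00810629956736391, 0.0013003037583346874, 0.14861089263847035], [-0.00048594007488877354, -0.0996639572218243, -0.9950210346988302, 1.342850659216581], [0.0, 0.0, 0.0, 1.0]]
wrist [[419.00769278627365, 0.0, 319.77574360984624], [0.0, 419.00769278627365, 242.01443888303157], [0.0, 0.0, 1.0]] [[0.00010441358931118091, -0.9554197342980105, -0.2952509448108826, 0.07627626136742681], [0.9999992022191587, 0.0004714301653801651, -0.0011718850808665256, -0.0005514865089862875], [0.0012588323343301385, -0.2952505869046084, 0.9554190213061682, -0.1344651580040704], [0.0, 0.0, 0.0, 1.0]]
```

View pics/scene0.png

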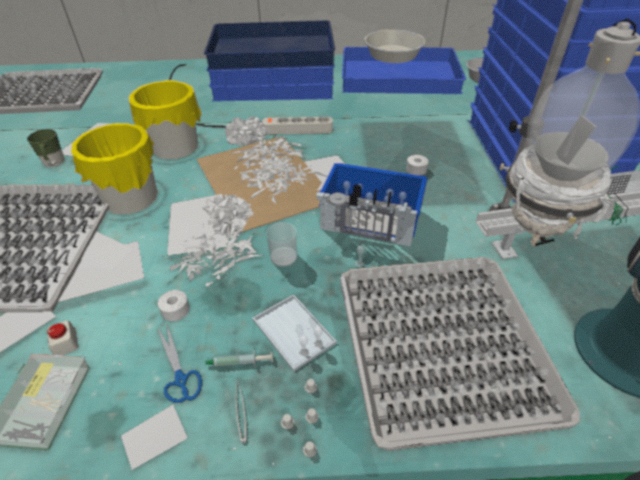

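View pics/top0.png

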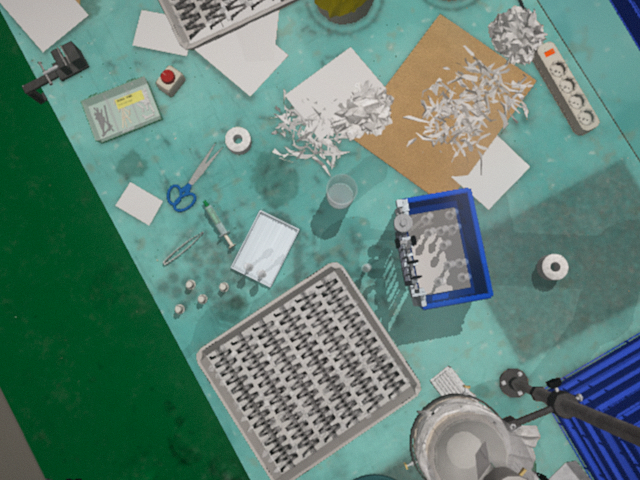

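View pics/wrist0.png

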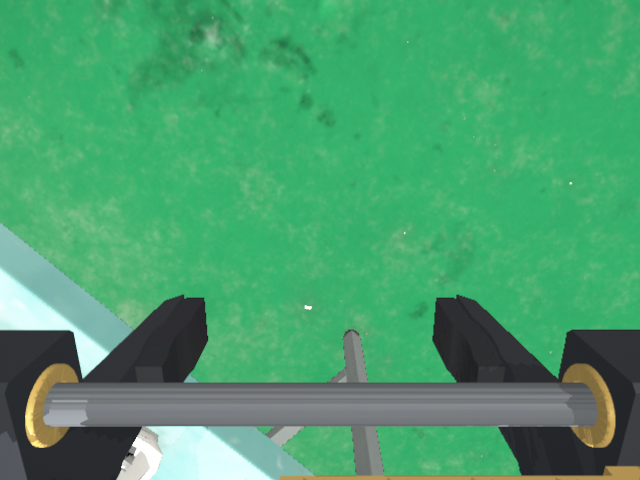

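```bash
cat > h.py <<'E'
from cell import *
import cv2, numpy as np
from scipy.spatial.transform import Rotation as R
def cam(n):
    s=sense(); d=get_image(n)
    if n=="wrist":
        T=np.eye(4);T[:3,:3]=R.from_rotvec(s['orientation']).as_matrix();T[:3,3]=s['position']
        d['pose']=T@d['mount']
    return d
def ray(d,u,v):
    r=np.linalg.inv(d['mtx'])@[u,v,1]; r=d['pose'][:3,:3]@r
    return d['pose'][:3,3],r
def onz(d,u,v,z):
    o,r=ray(d,u,v); return o+r*(z-o[2])/r[2]
def proj(d,p):
    q=np.linalg.inv(d['pose'])@np.append(p,1); q=d['mtx']@q[:3]; return q[:2]/q[2]
def tri(l):
    A=0;b=0
    for d,u,v in l:
        o,r=ray(d,u,v); r=r/np.linalg.norm(r); P=np.eye(3)-np.outer(r,r); A=A+P; b=b+P@o
    return np.linalg.solve(A,b)
def crop(d,x0,y0,x1,y1,k,name):
    im=d['color'][y0:y1,x0:x1,::-1]; cv2.imwrite('pics/'+name,cv2.resize(im,None,fx=k,fy=k,interpolation=cv2.INTER_CUBIC))
E
python3 - <<'E'
from h import *
d=cam("top"); crop(d,340,170,500,320,5,'t1.png'); crop(d,200,160,400,310,4,'t2.png')
d=cam("scene"); crop(d,300,150,440,270,5,'s1.png'); crop(d,230,210,430,360,4,'s2.png')
E
```

```text
(no output)
```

View pics/t1.png

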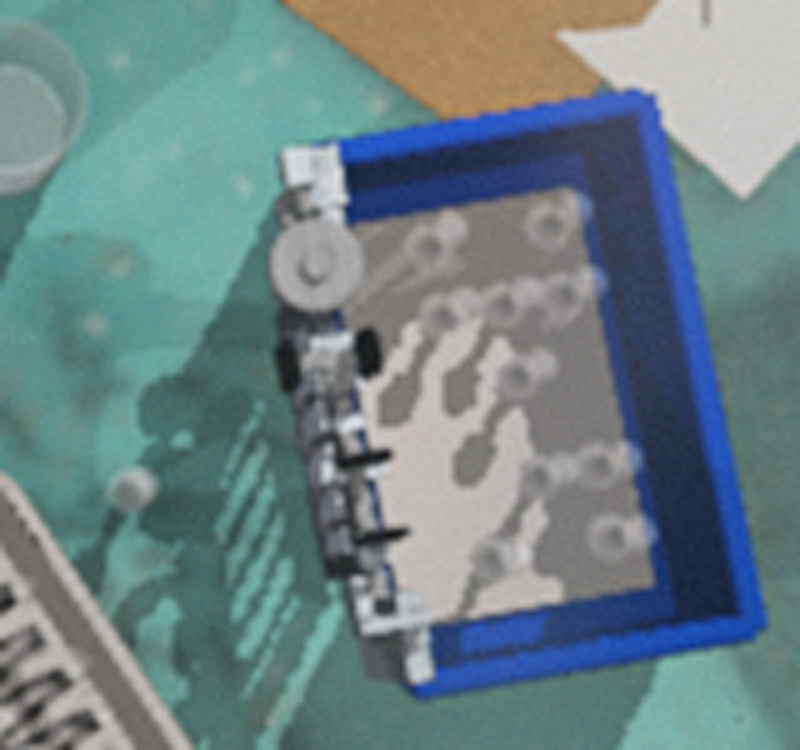

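View pics/t2.png

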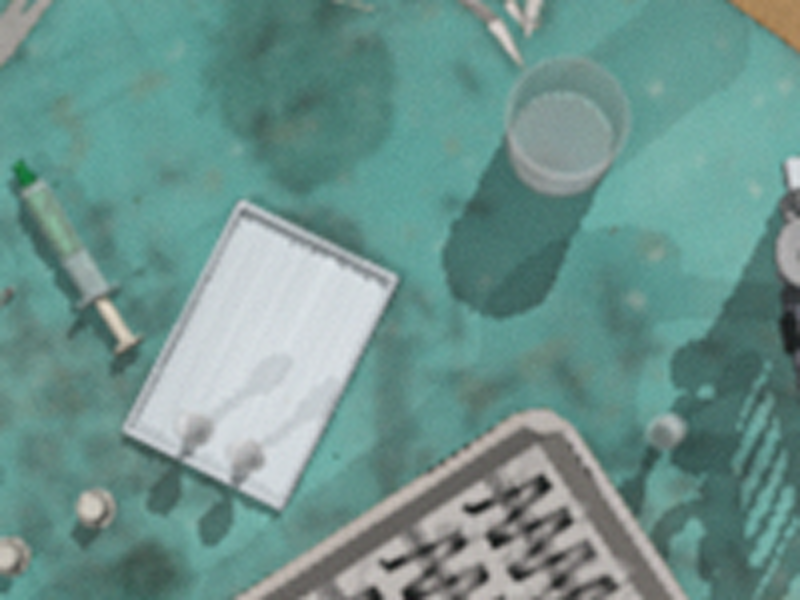

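View pics/s1.png

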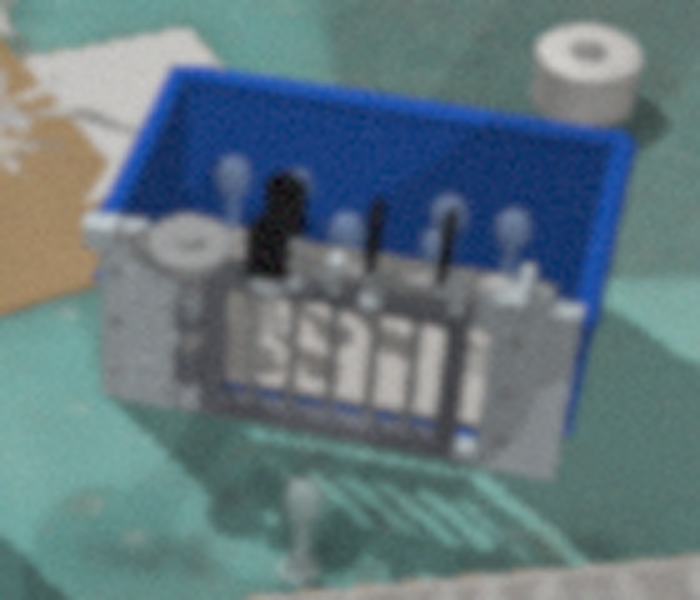

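View pics/s2.png

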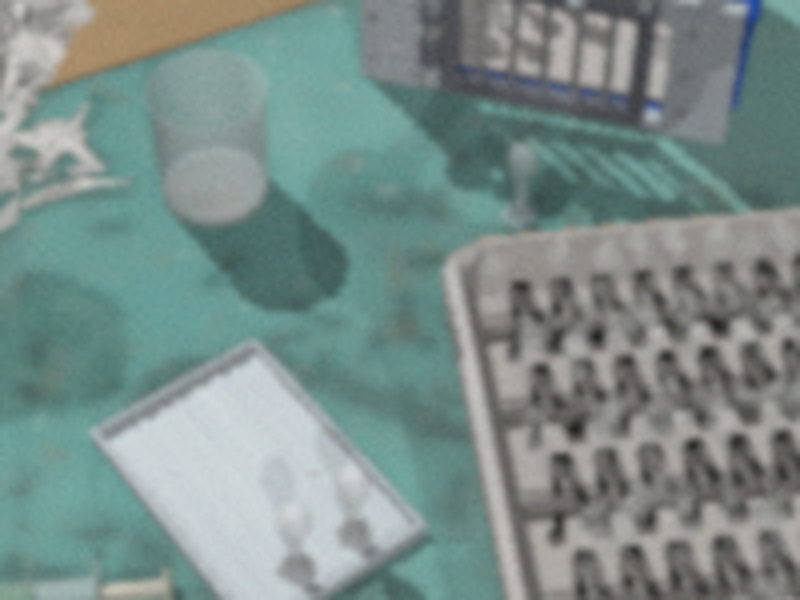

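Run:
```python
from h import *
np.set_printoptions(precision=4,suppress=True)
t=cam("top"); s=cam("scene")
f=lambda x,y:(340+x/5,170+y/5)
g=lambda x,y:(300+x/5,150+y/5)
c=[onz(t,*f(*p),.11) for p in [(342,150),(650,95),(762,625),(420,692)]]
print(np.array(c))
for i in range(4):
    e=c[(i+1)%4]-c[i]; print(np.linalg.norm(e),np.degrees(np.arctan2(e[1],e[0])))
print('hinge tri',tri([(t,*f(317,263)),(s,*g(188,240))]), onz(t,*f(317,263),.125))
for n,p in dict(sf_out=(289,362),sf_in=(368,352),l1=(365,457),l2=(383,533)).items(): print(n,onz(t,*f(*p),.16))
# stray
h=lambda x,y:(200+x/4,160+y/4); k=lambda x,y:(230+x/4,210+y/4)
print('stray',tri([(t,*h(665,432)),(s,*k(522,158))]),onz(t,*h(665,432),.05), onz(s,*k(519,214),0.002))
tc=[onz(t,*h(*p),.01) for p in [(240,203),(397,280),(285,510),(125,432)]]
print('tray',np.array(tc),np.mean(tc,0))
tc=np.array(tc)
for i in range(4):
    e=tc[(i+1)%4]-tc[i]; print(np.linalg.norm(e),np.degrees(np.arctan2(e[1],e[0])))
print('stood',onz(t,*h(197,430),.05),onz(t,*h(245,460),.05))
print('beaker',onz(t,*h(568,118),.087),onz(t,*h(560,140),.0))
sc=[onz(s,*k(*p),.01) for p in [(258,345),(425,530),(95,432)]]; print(np.array(sc))
print('bigtray', [onz(t,*h(*p),.02) for p in [(530,412),(560,415)]], onz(t,*(340+185/5,170+740/5),.02))
```

```text
[[ 0.7436 -0.0674  0.11  ]
 [ 0.7703 -0.209   0.11  ]
 [ 0.5286 -0.2544  0.11  ]
 [ 0.4974 -0.1002  0.11  ]]
0.14401726557171543 -79.31417939310523
0.24587707910929885 -169.35440340676504
0.15733644416958992 101.43645269538075
0.24830430432995373 7.574199132313974
hinge tri [ 0.691  -0.0539  0.1183] [ 0.6892 -0.0531  0.125 ]
sf_out [ 0.6408 -0.0347  0.16  ]
sf_in [ 0.6455 -0.0692  0.16  ]
l1 [ 0.5996 -0.0674  0.16  ]
l2 [ 0.5667 -0.0749  0.16  ]
stray [0.5914 0.0241 0.0524] [0.5903 0.0235 0.05  ] [0.5927 0.0223 0.002 ]
tray [[0.7317 0.2818 0.01  ]
 [0.6846 0.1844 0.01  ]
 [0.543  0.2511 0.01  ]
 [0.5897 0.3496 0.01  ]] [0.6373 0.2667 0.01  ]
0.10826033664369526 -115.79371487602896
0.15653866677658912 154.78322952131094
0.10904562587593446 64.6389314461291
0.15735614110796295 -25.504580067395825
stood [0.5892 0.3009 0.05  ] [0.5717 0.2721 0.05  ]
beaker [0.7713 0.0834 0.087 ] [0.7746 0.0839 0.    ]
[[0.6813 0.1914 0.01  ]
 [0.5423 0.2602 0.01  ]
 [0.7307 0.2852 0.01  ]]
bigtray [array([0.6033, 0.1025, 0.02  ]), array([0.6017, 0.0843, 0.02  ])] [ 0.4718 -0.0051  0.02  ]
```

```bash
cat >> h.py <<'E'
def dn(yang):  # tool down, y axis at angle (deg)
    a=np.radians(yang); y=np.array([np.cos(a),np.sin(a),0]); z=np.array([0,0,-1.]); return np.column_stack([np.cross(y,z),y,z])
def plan(P,yang,s=None):
    s=s or sense(); R0=R.from_rotvec(s['orientation']).as_matrix()
    d=R0.T@(np.array(P)-s['position'])*1000; w=R.from_matrix(R0.T@dn(yang)).as_rotvec(degrees=True)
    return d.round(1),w.round(2)
np.set_printoptions(precision=4,suppress=True)
E
python3 - <<'E'
from h import *
print(plan([.592,.0235,.16],15))
E
```

```text
(array([-567.2, -503.4,   89.6]), array([-0.03,  0.01, 60.46]))
```

Call:
servo_tool(
  deltas=[
    [[-35,-31,0],[0,0,4],50],
    [[-75,-67,0],[0,0,8],50],
    [[-115,-102,0],[0,0,12],50],
    [[-155,-138,0],[0,0,17],50],
    [[-196,-174,0],[0,0,21],50],
    [[-237,-210,0],[0,0,26],50],
    [[-278,-246,0],[0,0,30],50],
    [[-319,-283,0],[0,0,35],50],
    [[-360,-320,0],[0,0,39],50],
    [[-400,-355,0],[0,0,43],50],
  ],
  squeeze=6,
)

```text
t: 1.6
position: [0.4684, 0.2077, 0.2501]
orientation: [1.515, 2.751, 0.001]
force: [1.1, -0.1, -0.9]
grip_width: 0.05
```

Run:
```python
from h import *
s=sense();print(s['t'],s['position'],s['grip_width'])
print(plan([.592,.0235,.16],15))
```

```text
1.6 [0.4684 0.2077 0.2501] 0.05000080019079039
(array([-221.7,    5.9,   90.1]), array([ 0.06, -0.  , 17.32]))
```

Call:
servo_tool(
  deltas=[
    [[-40,1,5],[0,0,3],50],
    [[-80,2,20],[0,0,6],50],
    [[-120,3,40],[0,0,10],50],
    [[-160,4,60],[0,0,14],50],
    [[-195,5,78],[0,0,16],50],
    [[-215,6,88],[0,0,17],50],
    [[-221.7,6,90],[0,0,17.3],50],
    [[-221.7,6,90],[0,0,17.3],50],
    [[-221.7,6,90],[0,0,17.3],50],
    [[-221.7,6,90],[0,0,17.3],50],
  ],
)

```text
t: 2.85
position: [0.5916, 0.0263, 0.1605]
orientation: [1.907, 2.496, 0.001]
force: [0.1, 0.9, -0.5]
grip_width: 0.05
```

Run:
```python
from h import *
s=sense();print(s['t'],s['position'],s['grip_width'])
d=cam("wrist");cv2.imwrite('pics/w1.png',d['color'][:,:,::-1])
print(proj(d,[.592,.0235,.047]),proj(d,[.592,.0235,0]))
```

```text
2.85 [0.5916 0.0263 0.1605] 0.05004053490287914
[319.5762 244.6985] [319.5719 225.1665]
```

View pics/w1.png

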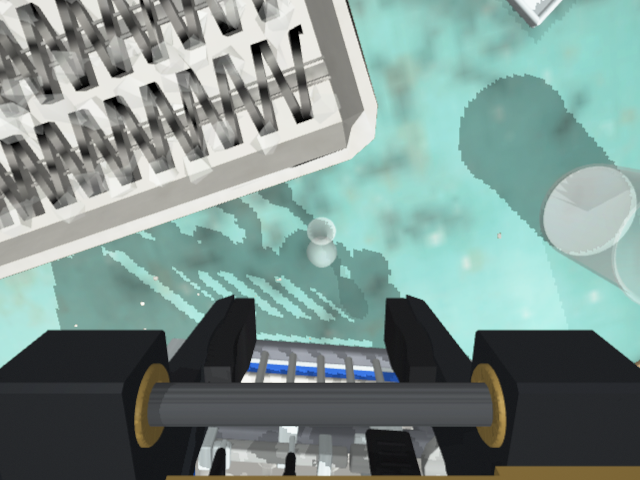

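Run:
```python
from h import *
d=cam("wrist");crop(d,270,190,370,290,6,'w1c.png')
print(onz(d,321.5,252,.05),onz(d,321.5,230,.003)); s=sense()
print(onz(d,350,150,.02))
for P in ([.5925,.0225,.10],[.5925,.0225,.039]): print(plan(P,15))
```

```text
[0.5941 0.0201 0.05  ] [0.594  0.0211 0.003 ]
[0.5963 0.082  0.02  ]
(array([-3.7, -0.1, 60.2]), array([0.04, 0.01, 0.21]))
(array([ -3.7,  -0.1, 121.2]), array([0.04, 0.01, 0.21]))
```

View pics/w1c.png

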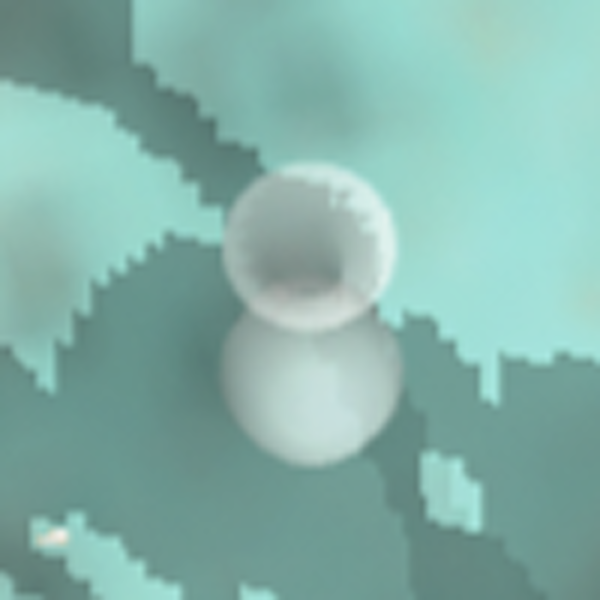

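Run:
```python
from h import *
print(plan([.5937,.0210,.039],15))
```

```text
(array([ -5.5,   0.7, 121.2]), array([0.04, 0.01, 0.21]))
```

Call:
servo_tool(
  deltas=[
    [[-5.5,0.7,10],[0,0,0],50],
    [[-5.5,0.7,30],[0,0,0],50],
    [[-5.5,0.7,55],[0,0,0],50],
    [[-5.5,0.7,80],[0,0,0],50],
    [[-5.5,0.7,100],[0,0,0],50],
    [[-5.5,0.7,113],[0,0,0],50],
    [[-5.5,0.7,121],[0,0,0],50],
    [[-5.5,0.7,121],[0,0,0],50],
    [[-5.5,0.7,121],[0,0,0],35],
    [[-5.5,0.7,121],[0,0,0],30],
  ],
)

```text
t: 4.2
position: [0.5945, 0.0204, 0.0397]
orientation: [1.908, 2.494, 0.002]
force: [-0.2, 0.1, -0.6]
grip_width: 0.0323
```

Run:
```python
from h import *
s=sense();print(s['t'],s['position'],s['grip_width'])
d=cam("wrist");cv2.imwrite('pics/w2.png',d['color'][:,:,::-1])
```

```text
4.2 [0.5945 0.0204 0.0397] 0.0323167813398874
```

View pics/w2.png

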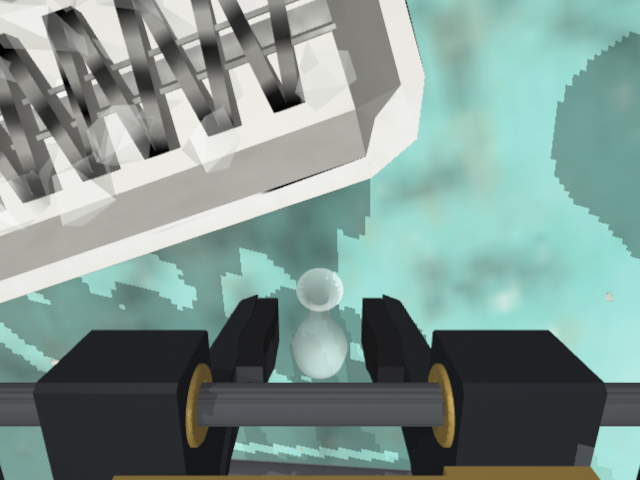

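Call:
servo_tool(
  deltas=[
    [[0,0,0],[0,0,0],24],
    [[0,0,0],[0,0,0],15],
    [[0,0,0],[0,0,0],15],
    [[0,0,0],[0,0,0],15],
    [[0,0,-5],[0,0,0],15],
    [[0,0,-20],[0,0,0],15],
    [[0,0,-40],[0,0,0],15],
    [[0,0,-60],[0,0,0],15],
    [[0,0,-75],[0,0,0],15],
    [[0,0,-80],[0,0,0],15],
  ],
  squeeze=8,
)

```text
t: 5.5
position: [0.5947, 0.0203, 0.1208]
orientation: [1.908, 2.493, 0.003]
force: [1.0, 0.4, 0.1]
grip_width: 0.0195
```

Run:
```python
from h import *
s=sense();print(s['t'],s['position'],s['grip_width'])
d=cam("wrist");cv2.imwrite('pics/w3.png',d['color'][:,:,::-1])
# foot location relative to tool
s=sense()
print(plan([.668,.254,.12],15), plan([.668,.254,.12],40))
```

```text
5.5 [0.5947 0.0203 0.1208] 0.019476195076196565
(array([206.3, 131.9,   0.8]), array([0.14, 0.04, 0.16])) (array([206.3, 131.9,   0.8]), array([  0.13,   0.07, -24.84]))
```

View pics/w3.png

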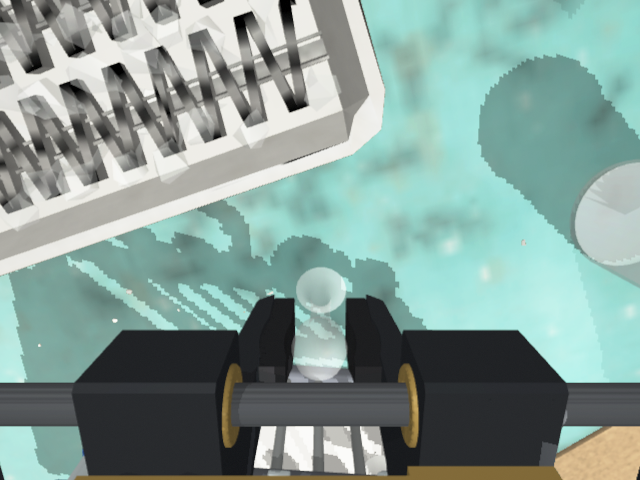

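Call:
servo_tool(
  deltas=[
    [[15,10,-5],[0,0,0],15],
    [[45,29,-5],[0,0,0],15],
    [[80,51,-5],[0,0,0],15],
    [[115,74,-5],[0,0,0],15],
    [[150,96,-5],[0,0,0],15],
    [[180,115,-3],[0,0,0],15],
    [[198,127,0],[0,0,0],15],
    [[206,132,0],[0,0,0],15],
    [[206,132,0],[0,0,0],15],
    [[206,132,0],[0,0,0],15],
  ],
)

```text
t: 6.8
position: [0.6671, 0.2526, 0.1187]
orientation: [-1.91, -2.494, 0.001]
force: [-0.8, -1.0, -0.6]
grip_width: 0.0194
```

Run:
```python
from h import *
s=sense();print(s['t'],s['position'],s['grip_width'])
d=cam("wrist");cv2.imwrite('pics/w4.png',d['color'][:,:,::-1])
print(proj(d,[.668,.254,.004]), proj(d,[.637,.269,.004]))
d=cam("top"); crop(d,200,180,330,300,6,'t4.png')
```

```text
6.8 [0.6671 0.2526 0.1187] 0.019422424813322046
[322.4223 238.0819] [279.4739 202.333 ]
```

View pics/w4.png

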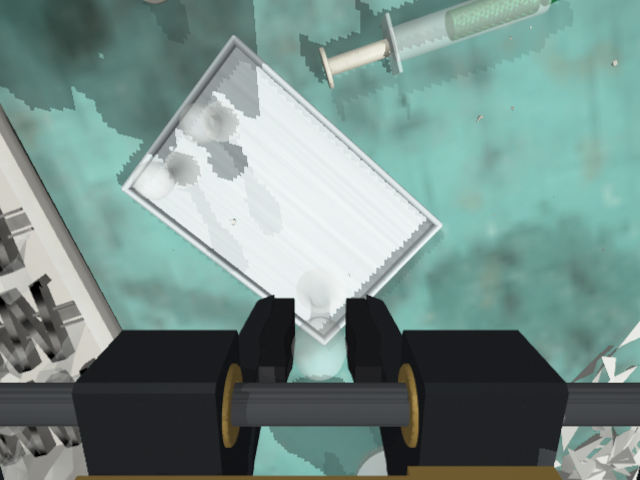

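View pics/t4.png

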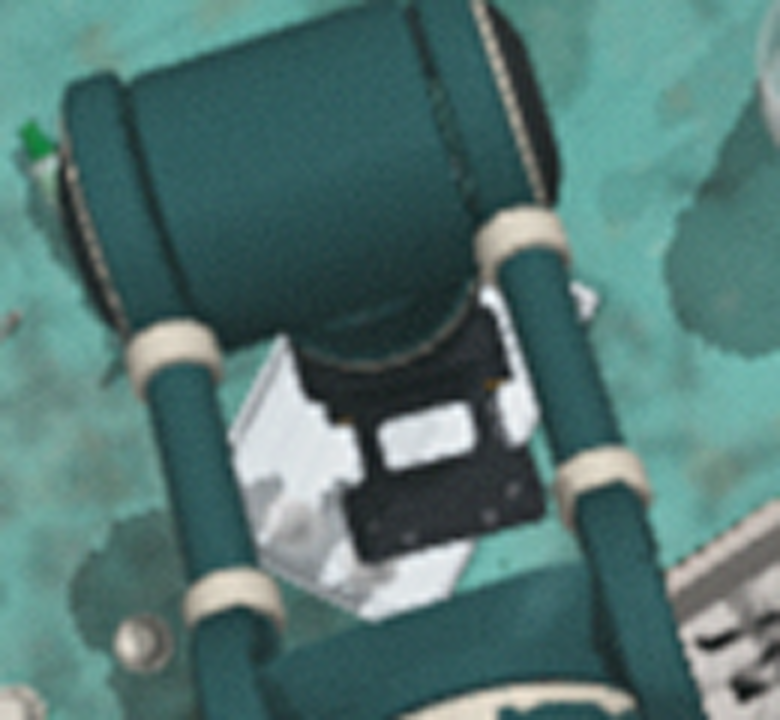

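Call:
servo_tool(
  deltas=[
    [[-1,0,10],[0,0,0],15],
    [[-1,0,28],[0,0,0],15],
    [[-1,0,46],[0,0,0],15],
    [[-1,0,60],[0,0,0],15],
    [[-1,0,69],[0,0,0],15],
    [[-1,0,73],[0,0,0],15],
    [[-1,0,75],[0,0,0],15],
    [[-1,0,75.5],[0,0,0],15],
    [[-1,0,75.5],[0,0,0],15],
    [[-1,0,75.5],[0,0,0],15],
  ],
)

```text
t: 8.15
position: [0.6678, 0.2528, 0.0437]
orientation: [1.909, 2.495, 0.001]
force: [-0.3, 0.7, -0.1]
grip_width: 0.0194
```

Run:
```python
from h import *
for i in range(1):
  s=sense();print(s['t'],s['position'],s['grip_width'],s['force'])
d=cam("wrist");cv2.imwrite('pics/w5.png',d['color'][:,:,::-1])
```

```text
8.15 [0.6678 0.2528 0.0437] 0.019370314203275025 [-0.2889  0.7366 -0.1445]
```

View pics/w5.png

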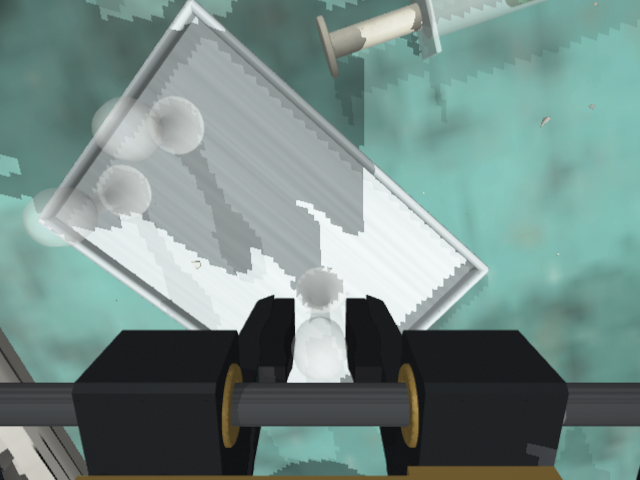

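Call:
servo_tool(
  deltas=[
    [[0,0,0.4],[0,0,0],15],
    [[0,0,0.4],[0,0,0],20],
    [[0,0,0.4],[0,0,0],24],
    [[0,0,0.4],[0,0,0],32],
    [[0,0,0.4],[0,0,0],42],
    [[0,0,0.4],[0,0,0],50],
    [[0,0,-5],[0,0,0],50],
    [[0,0,-25],[0,0,0],50],
    [[0,0,-55],[0,0,0],50],
    [[0,0,-90],[0,0,0],50],
  ],
)

```text
t: 9.45
position: [0.6675, 0.2527, 0.1353]
orientation: [1.909, 2.495, 0.001]
force: [0.7, 0.2, 0.3]
grip_width: 0.0498
```

Run:
```python
from h import *
s=sense();print(s['t'],s['position'],s['grip_width'])
d=cam("wrist");cv2.imwrite('pics/w6.png',d['color'][:,:,::-1])
# gate frame: hinge H, x-axis angle
H=np.array([.690,-.0535]); a=np.radians(-79.4); X=np.array([np.cos(a),np.sin(a)]); Y=np.array([-X[1],X[0]])
p=H-.045*Y; print(p)
print(plan([*p,.235],-79.4));
```

```text
9.45 [0.6675 0.2527 0.1353] 0.049847271646399204
[ 0.6458 -0.0618]
(array([-298.1, -105.8,  -94.2]), array([ 0.39, -0.49, 94.56]))
```

View pics/w6.png

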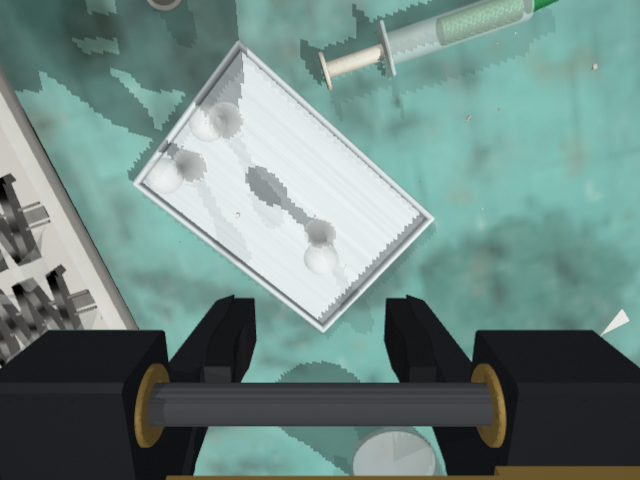

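Call:
servo_tool(
  deltas=[
    [[-10,-4,-20],[0,0,5],68],
    [[-35,-13,-45],[0,0,15],68],
    [[-70,-25,-70],[0,0,25],68],
    [[-105,-38,-90],[0,0,35],68],
    [[-145,-51,-94],[0,0,45],68],
    [[-185,-65,-94],[0,0,55],68],
    [[-225,-80,-94],[0,0,65],68],
    [[-260,-92,-94],[0,0,75],68],
    [[-285,-101,-94],[0,0,85],68],
    [[-298,-106,-94],[0,0,94.4],68],
  ],
)

```text
t: 10.75
position: [0.6433, -0.0644, 0.2289]
orientation: [3.128, 0.283, 0.003]
force: [0.1, 0.6, -0.2]
grip_width: 0.0681
```

```bash
cat >> h.py <<'E'
H=np.array([.690,-.0535])
def G(x,y,z,H=H,ang=-79.4):
    a=np.radians(ang); X=np.array([np.cos(a),np.sin(a)]); Y=np.array([-X[1],X[0]]); return np.append(H+x*X+y*Y,z)
E
python3 - <<'E'
from h import *
s=sense();print(s['t'],s['position'],s['orientation'],s['grip_width'])
d=cam("wrist");im=d['color'][:,:,::-1].copy();cv2.imwrite('pics/w7.png',im)
for n,p in dict(sfm=(-.0265,-.045,.165),sff=(.0145,-.045,.165),lf=(0,-.0885,.165),lm=(0,-.128,.165),h=(0,0,.125)).items(): print(n,proj(d,G(*p)))
E
```

```text
10.75 [ 0.6433 -0.0644  0.2289] [3.128  0.2834 0.0034] 0.06805598442694304
sfm [261.3607 265.1705]
sff [342.6803 264.7899]
lf [314.5988 341.3898]
lm [315.1482 403.6441]
h [314.0576 165.3966]
```

View pics/w7.png

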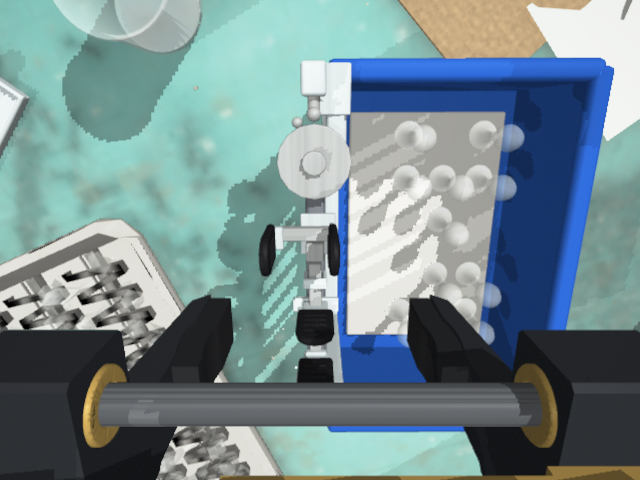

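Run:
```python
from h import *
d=cam("wrist"); crop(d,240,110,400,230,5,'w7a.png'); crop(d,240,200,400,400,4,'w7b.png')
for n,p in dict(a=(-.0265,-.034,.121),b=(-.0265,-.056,.165),c=(-.0265,-.056,.150),a2=(.0145,-.034,.121),b2=(.0145,-.056,.165),lfl=(-.011,-.0885,.165),lfr=(.011,-.0885,.165), lft=(0,-.0885,.124)).items(): print(n,proj(d,G(*p)))
```

```text
a [267.9607 222.0514]
b [260.029  285.1177]
c [263.6875 274.3385]
a2 [336.6905 221.3794]
b2 [340.1708 284.3303]
lfl [292.1475 341.1249]
lfr [333.3152 340.7187]
lft [313.5734 307.0001]
```

View pics/w7b.png

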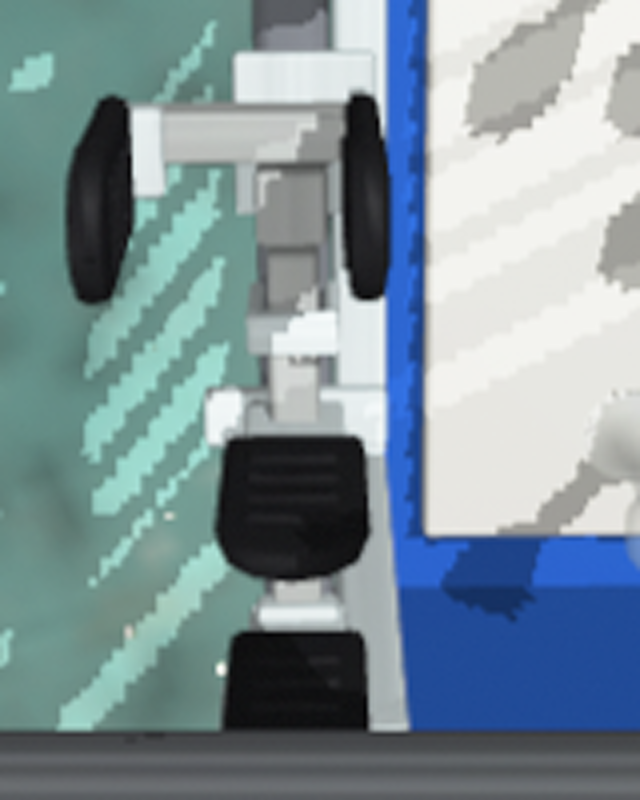

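View pics/w7a.png

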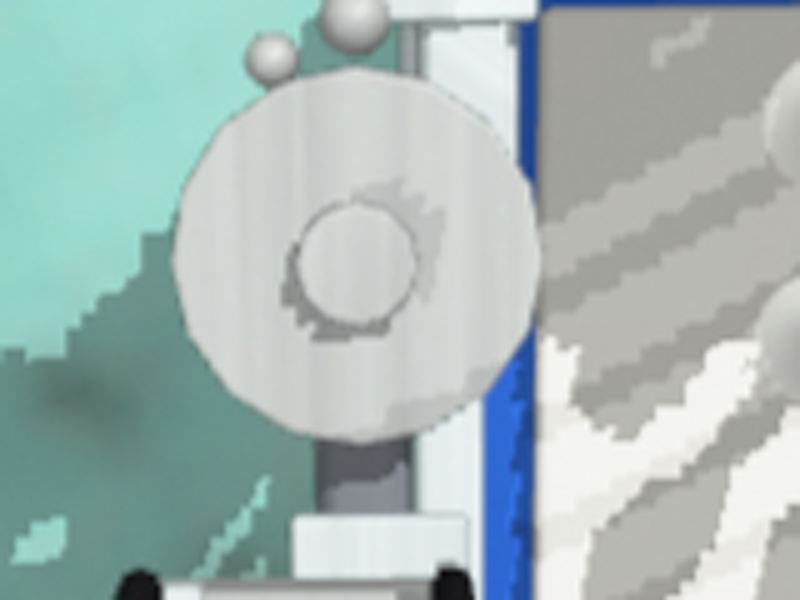

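```bash
cat >> h.py <<'E'
def plan2(P,yang,cur=None):
    P=np.array(P)
    l=[sense() for _ in range(1)]; s=l[0]
    y=R.from_rotvec(s['orientation']).as_matrix()[:,1]; a=np.degrees(np.arctan2(y[1],y[0]))
    if cur is not None: a=cur
    return (dn(a).T@(P-s['position'])*1000).round(1), 'meas yang',round(a,2),'turn',round((a-yang+180)%360-180,2)
E
python3 - <<'E'
from h import *
print(plan2(G(-.0012,-.045,.139),-79.4))
E
```

```text
(array([ 2.8, -3.2, 89.8]), 'meas yang', np.float64(-79.38), 'turn', np.float64(0.02))
```

Call:
servo_tool(
  deltas=[
    [[2.8,-3.8,5],[0,0,0],68],
    [[2.8,-3.8,20],[0,0,0],68],
    [[2.8,-3.8,35],[0,0,0],68],
    [[2.8,-3.8,50],[0,0,0],68],
    [[2.8,-3.8,63],[0,0,0],68],
    [[2.8,-3.8,75],[0,0,0],68],
    [[2.8,-3.8,85],[0,0,0],68],
    [[2.8,-3.8,89],[0,0,0],68],
    [[2.8,-3.8,89],[0,0,0],68],
    [[2.8,-3.8,89],[0,0,0],68],
  ],
)

```text
t: 12.1
position: [0.6456, -0.0585, 0.1388]
orientation: [3.128, 0.294, 0.002]
force: [0.7, 0.1, -0.8]
grip_width: 0.068
```

Run:
```python
from h import *
s=sense();print(s['t'],s['position'],s['force'],s['grip_width'])
d=cam("wrist");im=d['color'][:,:,::-1].copy();cv2.imwrite('pics/w8.png',im)
```

```text
12.1 [ 0.6456 -0.0585  0.1388] [ 0.6876  0.146  -0.7728] 0.06799923158442213
```

View pics/w8.png

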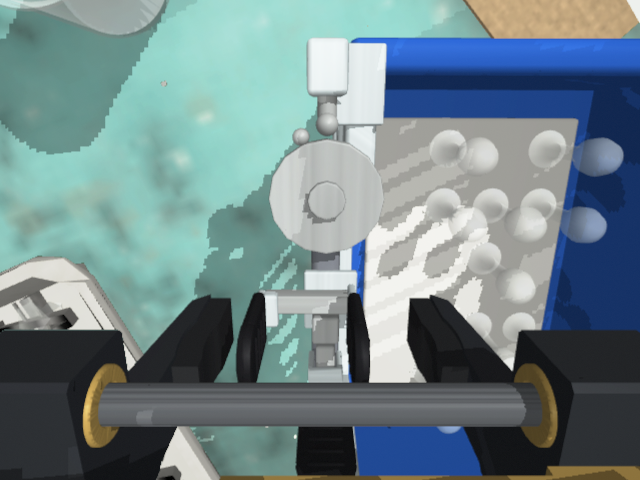

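Call:
servo_tool(
  deltas=[
    [[0,0,0],[0,0,0],55],
    [[0,0,0],[0,0,0],48],
    [[0,0,0],[0,0,0],42],
    [[0,0,0],[0,0,0],36],
    [[0,0,0],[0,0,0],30],
    [[0,0,0],[0,0,0],24],
    [[0,0,0],[0,0,0],24],
    [[0,0,0],[0,0,0],24],
    [[0,0,0],[0,0,0],24],
    [[0,0,0],[0,0,0],24],
  ],
  squeeze=20,
)

```text
t: 13.4
position: [0.6454, -0.0593, 0.1385]
orientation: [3.126, 0.294, 0.001]
force: [0.4, -6.1, 1.9]
grip_width: 0.0282
```

Run:
```python
from h import *
s=sense();print(s['t'],s['position'],s['force'],s['grip_width'])
d=cam("wrist");im=d['color'][:,:,::-1].copy();cv2.imwrite('pics/w9.png',im)
```

```text
13.4 [ 0.6454 -0.0593  0.1385] [ 0.3509 -6.1237  1.8952] 0.028229785309029802
```

View pics/w9.png

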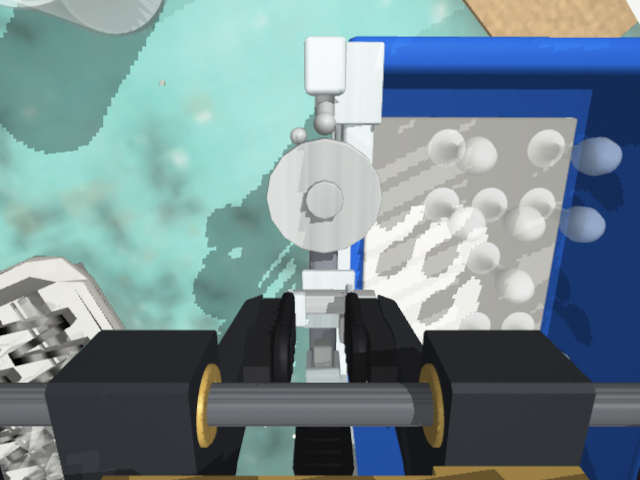

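Call:
servo_tool(
  deltas=[
    [[0,0,0],[0,0,0],36],
    [[0,0,0],[0,0,0],46],
    [[0,0,0],[0,0,0],56],
    [[0,0,0],[0,0,0],64],
    [[0,0,-4],[0,0,0],64],
    [[0,0,-20],[0,0,0],64],
    [[0,0,-40],[0,0,0],64],
    [[0,0,-60],[0,0,0],64],
    [[0,0,-78],[0,0,0],64],
    [[0,0,-90],[0,0,0],64],
  ],
)

```text
t: 14.7
position: [0.6458, -0.0584, 0.2305]
orientation: [3.127, 0.294, 0.004]
force: [-0.5, -0.4, -0.9]
grip_width: 0.0639
```

Run:
```python
from h import *
s=sense();print(s['t'],s['position'],s['force'],s['grip_width'])
print(plan2(G(-.0015,-.105,.229),10.6,-79.4))
d=cam("wrist");im=d['color'][:,:,::-1].copy();cv2.imwrite('pics/w10.png',im)
```

```text
14.7 [ 0.6458 -0.0584  0.2305] [-0.4671 -0.3784 -0.8759] 0.06388556240503974
(array([-60.6,   1.8,   1.5]), 'meas yang', -79.4, 'turn', -90.0)
```

View pics/w10.png

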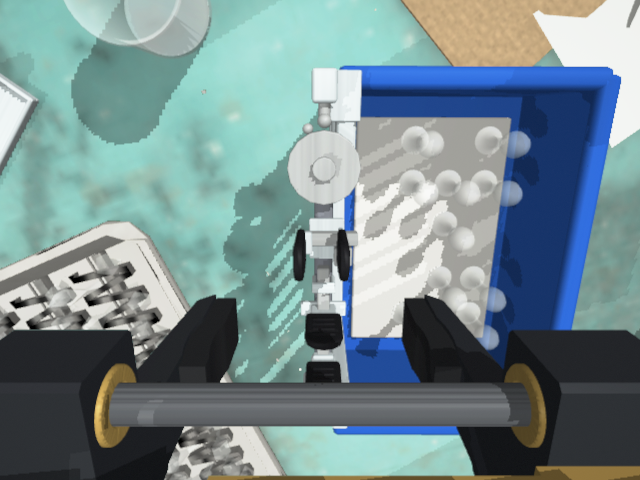

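Call:
servo_tool(
  deltas=[
    [[-3,0,0],[0,0,-5],54],
    [[-10,0,0],[0,0,-15],54],
    [[-18,0.5,0],[0,0,-25],54],
    [[-26,1,0],[0,0,-35],54],
    [[-34,1,0],[0,0,-45],54],
    [[-42,1.5,0],[0,0,-55],54],
    [[-50,1.8,0],[0,0,-65],54],
    [[-56,1.8,0],[0,0,-75],54],
    [[-60,1.8,0],[0,0,-84],54],
    [[-60.6,1.8,0],[0,0,-90],54],
  ],
)

```text
t: 16.0
position: [0.5853, -0.0714, 0.2277]
orientation: [-1.998, -2.423, 0.001]
force: [-0.6, 0.1, 0.6]
grip_width: 0.054
```

Run:
```python
from h import *
s=sense();print(s['t'],s['position'],s['orientation'],s['grip_width'])
print(plan2(G(-.0015,-.105,.145),10.6))
d=cam("wrist");im=d['color'][:,:,::-1].copy();cv2.imwrite('pics/w11.png',im)
for p in [(-.011,-.0885,.165),(-.011,-.128,.165),(-.011,-.0885,.124),(-.011,-.128,.124)]: print(proj(d,G(p[0]-.0015,*p[1:])))
```

```text
16.0 [ 0.5853 -0.0714  0.2277] [-1.9982 -2.4229  0.001 ] 0.05396645704905939
(array([-0.1,  1.2, 82.7]), 'meas yang', np.float64(10.97), 'turn', np.float64(0.37))
[356.2551 249.5943]
[276.5374 249.0542]
[350.5729 227.7922]
[283.5065 227.3361]
```

View pics/w11.png

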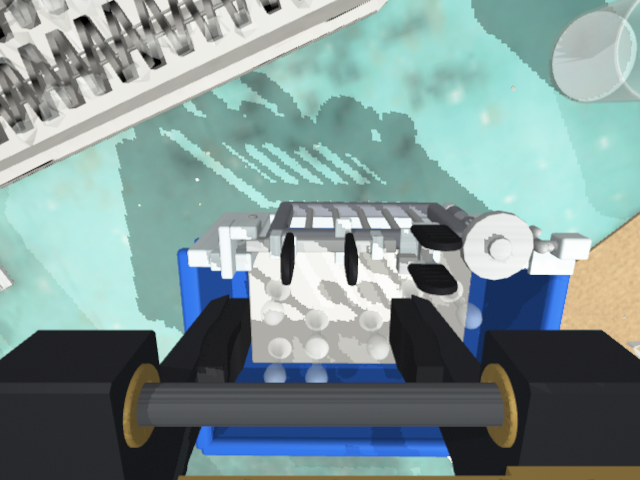

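Call:
servo_tool(
  deltas=[
    [[-1,2,5],[0,0,0],52],
    [[-1,2,20],[0,0,0],52],
    [[-1,2,35],[0,0,0],52],
    [[-1,2,48],[0,0,0],52],
    [[-1,2,52],[0,0,0],52],
    [[-1,2,55],[0,0,0],52],
    [[-1,2,55],[0,0,0],52],
    [[-1,2,55],[0,0,0],52],
    [[-1,2,55],[0,0,0],52],
    [[-1,2,55],[0,0,0],52],
  ],
)

```text
t: 17.3
position: [0.5882, -0.0721, 0.1735]
orientation: [2.003, 2.42, 0.0]
force: [-0.4, -0.6, -0.9]
grip_width: 0.0519
```

Run:
```python
from h import *
s=sense();print(s['t'],s['position'],s['orientation'],s['grip_width'])
d=cam("wrist");im=d['color'][:,:,::-1].copy();cv2.imwrite('pics/w12.png',im)
```

```text
17.3 [ 0.5882 -0.0721  0.1735] [2.0031 2.4195 0.0004] 0.051873775278126845
```

View pics/w12.png

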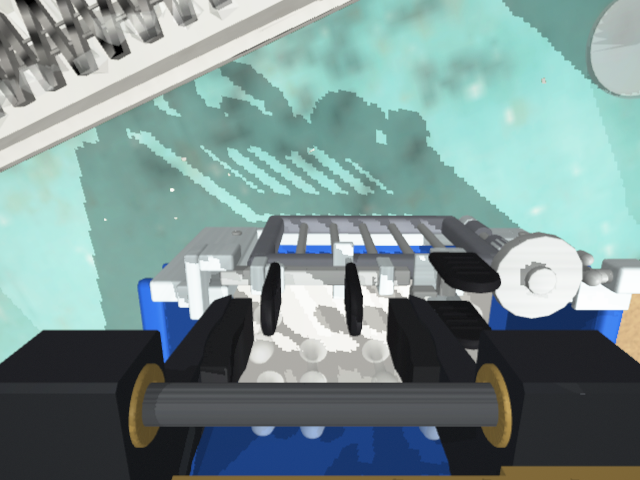

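Call:
servo_tool(
  deltas=[
    [[0,-0.5,3],[0,0,0],52],
    [[0,-0.5,9],[0,0,0],52],
    [[0,-0.5,15],[0,0,0],52],
    [[0,-0.5,20],[0,0,0],52],
    [[0,-0.5,25],[0,0,0],52],
    [[0,-0.5,28],[0,0,0],52],
    [[0,-0.5,28],[0,0,0],52],
    [[0,-0.5,28],[0,0,0],52],
    [[0,-0.5,28],[0,0,0],52],
    [[0,-0.5,28],[0,0,0],52],
  ],
)

```text
t: 18.6
position: [0.5878, -0.0722, 0.1455]
orientation: [2.003, 2.42, 0.0]
force: [0.0, 0.1, 0.2]
grip_width: 0.0519
```

Run:
```python
from h import *
s=sense();print(s['t'],s['position'],s['orientation'],s['grip_width'])
d=cam("wrist");im=d['color'][:,:,::-1].copy();cv2.imwrite('pics/w13.png',im)
```

```text
18.6 [ 0.5878 -0.0722  0.1455] [2.0032 2.4196 0.0003] 0.051911688091530274
```

View pics/w13.png

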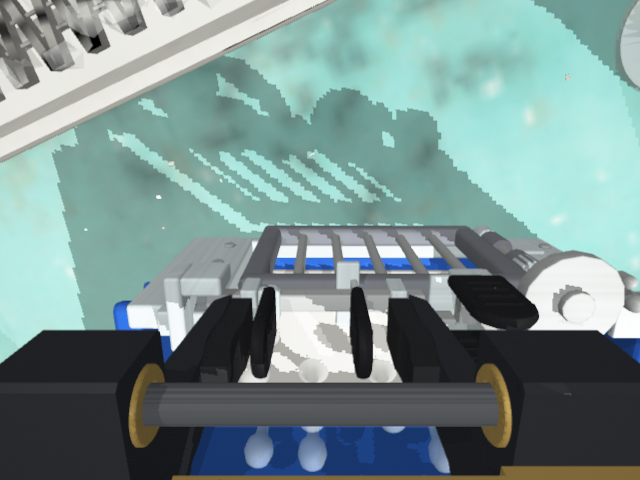

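Call:
servo_tool(
  deltas=[
    [[0,0,0],[0,0,0],46],
    [[0,0.5,0],[0,0,0],42],
    [[0,1,0],[0,0,0],38],
    [[0,1.5,0],[0,0,0],34],
    [[0,2,0],[0,0,0],30],
    [[0,2.5,0],[0,0,0],26],
    [[0,2.5,0],[0,0,0],22],
    [[0,2.5,0],[0,0,0],22],
    [[0,2.5,0],[0,0,0],22],
    [[0,2.5,0],[0,0,0],22],
  ],
  squeeze=25,
)

```text
t: 19.9
position: [0.5909, -0.0716, 0.1453]
orientation: [2.003, 2.419, 0.002]
force: [6.1, 0.2, -2.9]
grip_width: 0.0268
```

Run:
```python
from h import *
s=sense();print(s['t'],s['position'],s['orientation'],s['grip_width'],s['force'])
d=cam("wrist");im=d['color'][:,:,::-1].copy();cv2.imwrite('pics/w14.png',im)
```

```text
19.9 [ 0.5909 -0.0716  0.1453] [2.0026 2.4188 0.0021] 0.026835704371603868 [ 6.1456  0.1887 -2.9112]
```

View pics/w14.png

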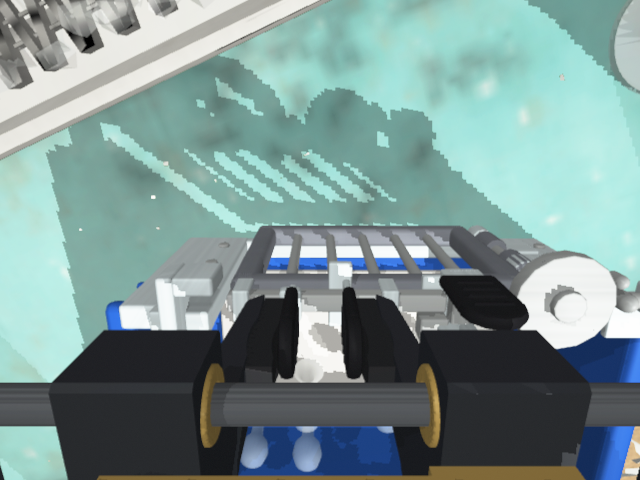

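Call:
servo_tool(
  deltas=[
    [[0,0.5,0],[0,0,0],20],
    [[5.3,0.6,0],[0,0,3],20],
    [[10.6,1.1,0],[0,0,6],20],
    [[15.9,1.7,0],[0,0,9],20],
    [[21.1,2.7,0],[0,0,12],20],
    [[26.3,4.0,0],[0,0,15],20],
    [[31.4,5.5,0],[0,0,18],20],
    [[36.4,7.2,0],[0,0,21],20],
    [[41.3,9.3,0],[0,0,24],20],
    [[46.1,11.6,0],[0,0,27],20],
  ],
  squeeze=35,
)

```text
t: 21.2
position: [0.5931, -0.0242, 0.1453]
orientation: [-2.515, -1.882, -0.001]
force: [4.3, 0.9, -1.7]
grip_width: 0.027
```

```bash
cat > st.py <<'E'
from h import *
s=sense();print(s['t'],s['position'],s['grip_width'],s['force'],s['ft_torque'])
M=R.from_rotvec(s['orientation']).as_matrix(); y=M[:,1]; a=np.degrees(np.arctan2(y[1],y[0])); print('yaw',a,'open',10.6-a,'force tool',M.T@s['force'])
v=s['position'][:2]-np.array([.690,-.0525]); print('r',np.linalg.norm(v),'gate ang',(190.6-np.degrees(np.arctan2(v[1],v[0])))%360)
E
python3 - <<'E'
from st import *
d=cam("wrist");im=d['color'][:,:,::-1].copy();cv2.imwrite('pics/w15.png',im)
E
```

```text
21.2 [ 0.5931 -0.0242  0.1453] 0.026959157443161373 [ 4.2872  0.8682 -1.713 ] [ 0.1517 -0.1742 -0.1867]
yaw -16.388870829942167 open 26.988870829942165 force tool [2.0414 3.8673 1.7162]
r 0.10095203390189901 gate ang 26.884417643658026
```

View pics/w15.png

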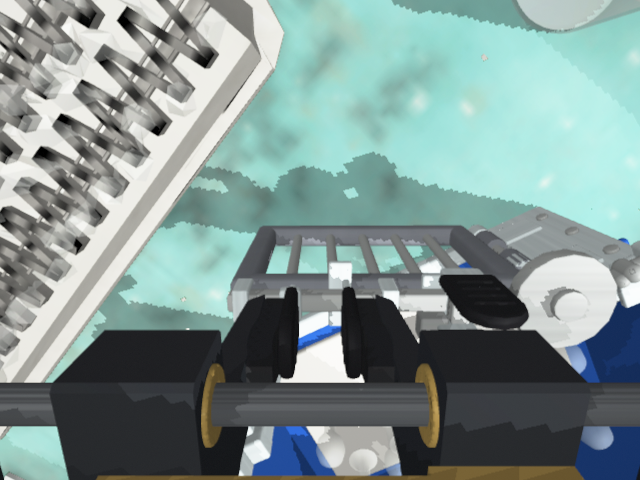

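Call:
servo_tool(
  deltas=[
    [[5.3,0.5,0],[0,0,3],20],
    [[10.6,1.0,0],[0,0,6],20],
    [[15.9,1.6,0],[0,0,9],20],
    [[21.1,2.6,0],[0,0,12],20],
    [[26.3,3.9,0],[0,0,15],20],
    [[31.4,5.4,0],[0,0,18],20],
    [[36.4,7.1,0],[0,0,21],20],
    [[41.3,9.2,0],[0,0,24],20],
    [[46.1,11.5,0],[0,0,27],20],
    [[50.7,14.0,0],[0,0,30],20],
  ],
)

```text
t: 22.5
position: [0.6195, 0.0203, 0.1453]
orientation: [-2.915, -1.17, 0.004]
force: [-0.8, -0.5, 1.4]
grip_width: 0.0268
```

Run:
```python
from st import *
d=cam("wrist");im=d['color'][:,:,::-1].copy();cv2.imwrite('pics/w16.png',im)
```

```text
22.5 [0.6195 0.0203 0.1453] 0.02680985556146595 [-0.7516 -0.5453  1.4242] [0.0615 0.3667 0.1815]
yaw -46.26674946609177 open 56.86674946609177 force tool [-0.923  -0.1273 -1.4221]
r 0.1013263407451602 gate ang 56.53770352430166
```

View pics/w16.png

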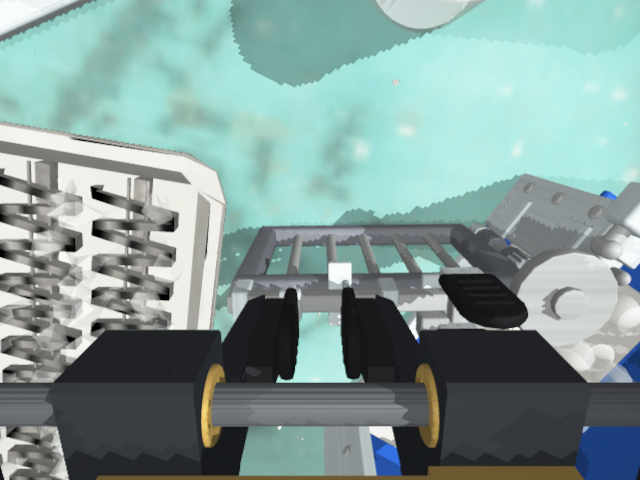

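Call:
servo_tool(
  deltas=[
    [[5.0,0.1,0],[0,0,2.8],20],
    [[9.9,0.5,0],[0,0,5.6],20],
    [[14.8,1.1,0],[0,0,8.4],20],
    [[19.7,1.9,0],[0,0,11.2],20],
    [[24.6,3.0,0],[0,0,14],20],
    [[29.3,4.3,0],[0,0,16.8],20],
    [[34.0,5.9,0],[0,0,19.6],20],
    [[38.7,7.7,0],[0,0,22.4],20],
    [[43.2,9.7,0],[0,0,25.2],20],
    [[43.2,9.7,0],[0,0,25.2],20],
  ],
)

```text
t: 23.8
position: [0.6573, 0.044, 0.1453]
orientation: [-3.099, -0.509, 0.004]
force: [-4.3, 3.5, 4.1]
grip_width: 0.0263
```

Call:
servo_tool(
  deltas=[
    [[0,0,0],[0,0,0],20],
    [[0,0,0],[0,0,0],20],
    [[0,0,0],[0,0,0],20],
    [[0,0,0],[0,0,0],20],
    [[0,0,0],[0,0,0],20],
    [[0,0,0],[0,0,0],20],
    [[0,0,0],[0,0,0],20],
    [[0,0,0],[0,0,0],20],
    [[0,0,0],[0,0,0],20],
    [[0,0,0],[0,0,0],20],
  ],
)

```text
t: 25.05
position: [0.6575, 0.044, 0.1453]
orientation: [-3.099, -0.508, 0.002]
force: [-3.3, 4.2, 3.9]
grip_width: 0.0265
```

Run:
```python
from st import *
d=cam("wrist");im=d['color'][:,:,::-1].copy();cv2.imwrite('pics/w17.png',im)
d=cam("scene");crop(d,230,150,440,380,3,'s17.png')
print(sense()['joint_velocities'].round(4))
```

```text
25.05 [0.6575 0.044  0.1453] 0.026522237706903432 [-3.2648  4.1883  3.9064] [0.805  0.8398 0.0553]
yaw -71.39215740416364 open 81.99215740416363 force tool [-1.7623 -5.0169 -3.8969]
r 0.10180247876565515 gate ang 81.97409345864384
[-0.0003  0.0004  0.0001  0.0003 -0.0004 -0.0001]
```

View pics/w17.png

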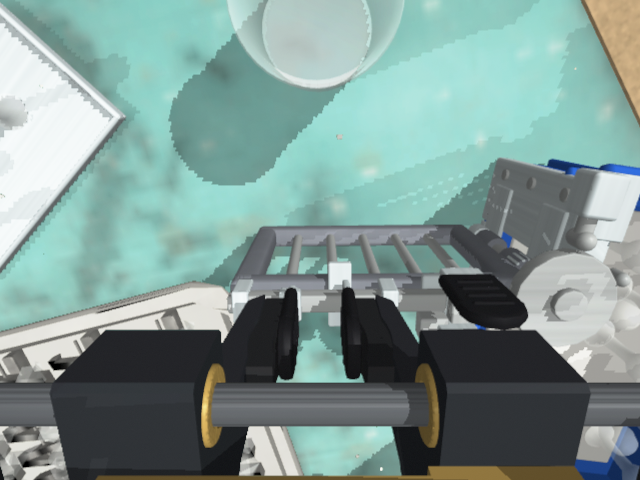

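View pics/s17.png

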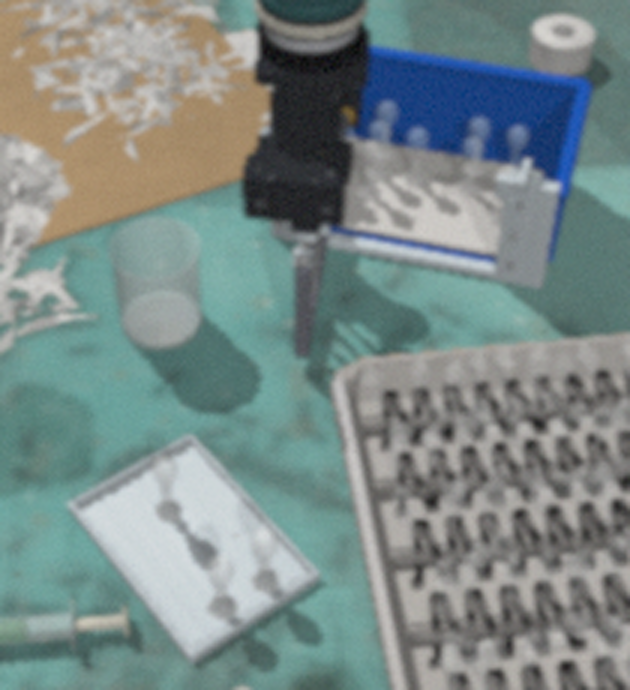

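The gate is held at about 82° and the gripper is steady. The scene view shows three glass inserts upright on the tray and the beaker where it was. I'm handing the job in.

Run:
```python
from cell import *
print(finish_job())
```

```text
the job is handed in; nothing more can be done
None
```

The gate is open to about 82° and the gripper is still holding it there. I handed the job in after about 25 s of robot time (limit 67 s); no verdict came back.

1. **Glass insert:** I lifted the loose insert and stood it on the free part of the tray. The wrist picture after release and the last scene picture both show it upright, along with the other two.
2. **Safety catch:** I pinched its plates until they were 28 mm apart, against about 29 mm nominal when fully pushed. The next picture, after I let go, showed it staying pushed.
3. **Latch and gate:** I squeezed the latch plates to 27 mm, against 27.5 mm nominal, and swung the gate past its click with the latch held the whole way.

**Last checks:**
- **Opening:** the tool's turn and its position around the hinge both gave 82.0°.
- **Steadiness:** the joints were practically still, and the force on the wrist was about 6–7 N.
- **Surroundings:** the beaker and tray looked unmoved in the last scene picture. I did not re-measure their positions or check plug_a.

**Disagreements:** the first camera readings were off by 2–3 mm on the gate and the loose insert, and by up to 9 mm on the tray corners in the scene view. I corrected for these from wrist pictures before each grasp and before setting the insert down. No check failed.

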